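Roll a culture tube under the grow lamp with a pusher

TASK

Lift the pusher straight up out of its fitted tray by its blade, lay it down flat on the bench and take it again by its handle. Then, with the blade, gently roll the glass culture tube along the rails until it drops into the empty rest under the lamp, without the gripper touching that tube and without disturbing the stored tubes or the other things on the bench. Finally lay the pusher flat on the bench again, clear of tray and rack, and let go.

Things in the scene. Friction and masses are not known exactly. Their poses are not given: they have to be found in the camera images.
- rack: Fixed culture rack, 410 x 194 mm. Origin on the bench under it; x is the rolling direction (level) from the open loading end (x=-199 mm) to the lamp end (x=219), z up. Two rubber-faced rails 12 mm wide at y=+-50, tops at z=30; deck between them at z=10. Side guides: inner faces y=+-93, tops z=46. Shallow V rests across the rails, 24 mm wide, 2.5 deep, at x=60 (empty), 116 and 172 (stored tubes).
- rack_rest (a point): Where the middle of the tube lies once seated in the empty rest: rack x=60 mm, y=0, z=50 (2 mm lower than on the level rails); axes as the rack. A tube pushed over the rest's near edge (rack x=48) sinks in by itself.
- rack_load (a point): Loading end of the rails: rack x=-195 mm, y=0, at rail height z=30; axes as the rack. A 4 mm high lip on each rail just before it (x=-199 to -195). The end between the side guides is otherwise open.
- rack_lamp (a point): Middle of the near lower edge of the lamp (rack x=2 mm, y=0, z=135). The lamp, fixed to the rack, is three black bars on a frame over x=2 to 228, y=-105 to 105, z=135 to 167, on posts outside the side guides. A gripper's body does not fit under it.
- tube: The culture tube to be rolled: green glass cylinder 44 mm in diameter, 36 mm blue cap at its +y end, 172 mm long over all, about 0.2 kg. Lies across both rails between loading end and lamp, perhaps a little askew. Origin at its middle on its axis, 22 mm above the rail tops; y along the tube, x and z turn as it rolls. Needs about 0.3 to 1 N to roll; stops within some mm when the push stops.
- stored_a: Stored tube, same shape, lying in the rest at rack x=116 mm (12 mm of gap to a tube seated in the empty rest). Origin and axes as the tube's.
- stored_b: Stored tube, same shape, lying in the rest at rack x=172 mm.
- pusher: Pusher, 0.14 kg: bar handle with an upright blade across its front. Origin mid-length, half-way up the handle; x towards the blade, z up. Steel handle 18 mm wide, 28 high (z=-14 to 14), x=-75 to 65. White plastic blade 10 mm thick (x=65 to 75), 90 wide, z=-14 to 42; its front face (x=75) pushes. Flat underside: on the bench it lies level, origin 14 mm up. Centre of mass near x=15.
- pusher_blade (a point): Middle of the part of the blade that stands above the handle (pusher x=70 mm, z=28): 28 mm high, pinched across its 10 mm thickness (along the pusher's x).
- tray: Fixed grey tray block 194 x 130 x 34 mm with a pocket of the pusher's outline, 1.5 mm clearance all round, floor at z=6 mm. Origin on the bench under its middle, axes as the pusher's lying in it. There the handle's top is flush with the tray's top (z=34); only the upper 28 mm of the blade stands proud.
- media_bottle: Bystander: glass lab bottle, 72 mm in diameter, 150 mm high, origin under its foot.
- beaker: Bystander: glass beaker, 70 mm in diameter, 85 mm high, origin under its foot.
- dishes: Bystander: stack of four clear dishes, 93 mm in diameter, 60 mm high, origin under its foot.
Mind the look-alikes: they are no part of the job. What is shaped like the tube but brown, pink or red is not meant.

How it is judged (in metres and radians):
On the way, in this order (a step that is already met when the one before it is completed fails the run):
1. the pusher is lifted clear of its tray (height (world z) of pusher above 0.06 m), for 0.1 s.
2. the pusher lies flat on the bench, let go (height (world z) of pusher below 0.018 m and angle between pusher's own z axis and vertical below 0.1 rad and contact force between pusher and the fingers below 0.1 N), for 0.2 s.
3. the blade of the pusher rolls the tube along the rails (contact force between pusher_c0 and tube above 0.02 N and x of tube in the frame of rack between -0.045 and 0.05 m).
4. the tube lies in the empty rest (x of tube in the frame of rack_rest between -0.005 and 0.005 m and z of tube in the frame of rack_rest below 0.0012 m and angle between the y axis of tube and the y axis of rack, either way round below 0.06 rad and linear speed of tube below 0.03 m/s), for 0.2 s.
At the end, for the whole second after the job is handed in: The tube lies at rest in the empty rest under the lamp (within 5 mm of its middle along the rails, sunk into the V, square within 0.06 rad), the stored tubes are still in theirs (within 8 mm of where they were), and the pusher lies flat on the bench, clear of tray and rack, let go and at rest (all of step 4 and distance of each of stored_a, stored_b from where it was at the start of the episode below 0.008 m and height (world z) of pusher below 0.018 m and angle between pusher's own z axis and vertical below 0.1 rad and linear speed of pusher below 0.02 m/s); the robot touches nothing.
It fails at once if the gripper or arm touches the tube (contact force between any of the fingers, the arm and tube above 0.5 N).
It fails at once if the tube is rolled roughly (faster than 0.25 m/s or pushed with more than 10 N) (linear speed of tube above 0.25 m/s or contact force between pusher and tube above 10 N).
It fails at once if a stored tube is disturbed (moved more than 8 mm) (distance of any of stored_a, stored_b from where it was at the start of the episode above 0.008 m).
It fails at once if another thing on the bench is moved more than 30 mm (distance of any of media_bottle, beaker, dishes from where it was at the start of the episode above 0.03 m).
It also fails if it takes over 64 s, if anything falls off the work surface, if the arm or the gripper's body presses on something with over 40 N, if the wrist force passes 120 N, or if a joint passes its speed limit or range.

ROBOT

A 7-joint arm with a two-finger parallel gripper is mounted at the origin on the work surface. World frame = base frame: x ahead of the robot, y to its left, z up, the work surface at z = 0. Lengths are in mm, angles in rad, forces in N, time in s.
With the tool pointing down it reaches from about 425 to 875 mm from the base axis. Payload 4.7 kg.
Tool frame: the origin (TCP) lies between the finger pads; the fingertips stand 14 mm ahead of it and the grasp point (between the pads) lies 5 mm behind it (arm.tip_extent is the distance from the TCP to the fingertips, in mm); x points along the fingers, y is the direction in which the jaws open and shut, and the axes are right-handed (so a half turn about x gives the same grasp; the last joint's range is limited). The gripper opens to 85 mm and grips with 20 to 120 N. Pads are 22 mm wide; open, the fingers measure 114 mm over their backs; the gripper's body (76 mm by 85 mm) begins 54 mm behind the grasp point. The pads swing forward as they close: fully open they stand 13 mm farther back than shut.
Start: joints at [1.232, 0.321, -0.07, 1.45, 0.023, 1.371, -0.057], TCP at [224.573, -609.995, 210.749] pointing down, gripper open.
Joint ranges: [-2.86, 2.86], [-0.3, 2.09], [-1.38, 1.24], [0.06, 2.45], [-1.56, 4.7], [0.09, 2.05], [-2.69, 2.69]. Speed limits (rad/s): [2.57, 2.57, 3.14, 3.14, 3.14, 3.14, 3.14].

INTERFACE

Orientations are given as a rotation vector (axis times angle).
In Python, from cell import arm, capture, camera_model, search_frame gives the robot as it stands. The module is installed in compiled form; this text tells all that it offers.
- The arm moves only by the tool send_rows, never from a script. Its argument "motion" is a list of rows, each a list of 7 numbers: the turn, a rotation vector about the tool's x, y, z in rad, then the shift along the tool's x, y, z in cm, then the closure in counts, from 0 (fully open) to 255 (shut). A call has 1 to 12 rows; each row is the pose to reach, as a shift and turn from the pose commanded when the call began, along the tool's axes at that moment; what a row does not reach only later rows make up. A row lasts 1/10 s, in which the tool goes at most 50 mm and 8.59 degrees, less where a joint would pass 70% of its speed; a pose out of reach is approached as far as the arm can. A call with a gripper value outside its range is refused whole. The fingers move at their own pace and stop on an object; "grip_force" is the grip in N (left out, the last holds). Time passes only in rows, so rows that repeat a pose let the fingers close. It gives the time, the measured TCP pose, the force and the opening at its end, in the units of the state.
- arm.get_obs(): the state, without advancing time (a new reading comes with each control period).
- capture(name): name is "side" or "top" or "wrist"; returns the picture (480x640x3 uint8, red, green, blue); there is no depth.
- camera_model(name): a dict with "fx", "fy", "cx", "cy" (pixels), "rvec" (rotation vector, rad) and "tvec" (3), from world to camera coordinates, as OpenCV has them; the wrist camera has in their place "tool_from_camera" (4x4, takes a point from camera to tool coordinates, whose origin is the TCP and whose axes are the tool frame's). Camera axes: x right, y down, z forward; pixel columns grow to the right and rows downward; lengths in mm; the calibration is good to about 2 mm. A picture is of the moment at which its call begins: read the wrist's pose just before it. camera_model takes no time and is no camera call.
- arm.job_done(): hands the job in, once; it reports no verdict.
Trained networks look in the newest picture that a camera, given by its name, has taken for a name from the list of things; names that differ only in an ending like _2 or _b are one class to them, and where a whole thing is asked for, a point or a joint stands for the part that bears it (a point fixed in the world has none). Each returns a list of dicts, best first, with "p" (0 to 1); they miss things now and then, are a little off and sometimes report something else, mostly with a low value. They report only what shows in the picture. A call takes as long as a camera call. They do not tell look-alikes from the thing itself.
- search_frame(camera, target): "box" ([left, top, right, bottom] in pixels, round what is visible of it).
The state is a dict: "time_s": time; "joints": joint angles; "dq": joint speeds; "joint_torque": joint torques, N m; "eef_pos": TCP position; "tool_rot": TCP orientation; "ft_force": force on the tool from outside, world axes, zero at the start; "torque": the same for the moment, N m; "width": finger opening in mm.
Only numpy, scipy, OpenCV 4.12 (cv2) and the standard library are available. Lean on these libraries where they do the work, as an engineer would, in place of code of your own. Each camera call takes 0.05 s, during which the arm holds its last target.

## Working session

There is one attempt and no reset: what is moved stays moved. The work goes in short steps, Python scripts to look and compute and a tool call to move; the robot and the scene stay as the last step left them, time stands still between calls to the robot, and variables do not carry over. Pictures are saved under pics/ and viewed, and the job is handed in when it is done.

Besides the shell and the picture viewer there is one more tool, called after "Call:" as name(argument=value, ...) on one line, values as JSON. send_rows: Moves the arm, as the interface text tells. Its arguments: {"type":"object","properties":{"motion":{"type":"array"},"grip_force":{"type":"number"}},"required":["motion"]}

```bash
mkdir -p pics; ls; python3 - <<'E'
from cell import arm, capture, camera_model, search_frame
import cv2,numpy as np
print(arm.get_obs())
for n in ("top","side","wrist"):
    im=capture(n); cv2.imwrite(f"pics/{n}0.png",im[:,:,::-1]); print(n,camera_model(n))
for n in ("top","side"):
    for t in ["rack","tube","pusher","tray","pusher_blade","media_bottle","beaker","dishes"]:
        print(n,t,[(round(d["p"],2),np.round(d["box"]).tolist()) for d in search_frame(n,t)][:5])
print(arm.get_obs()["time_s"])
E
```

```text
pics
{'time_s': 0.0, 'joints': array([ 1.23210967,  0.3218293 , -0.0701029 ,  1.45171018,  0.02257359,
        1.37081282, -0.05687358]), 'dq': array([-0.00013416,  0.00151232, -0.00086081, -0.00042649,  0.00012706,
        0.00083246, -0.00029123]), 'joint_torque': array([ 5.70966813e-05, -4.93580997e+01, -3.82177150e-01, -3.14336407e+01,
        1.30193867e-02,  1.11988085e-02, -2.12042330e-06]), 'eef_pos': array([ 224.34736375, -609.41492785,  209.60193855]), 'tool_rot': array([ 2.02977293,  0.36393644, -2.03062764]), 'ft_force': array([ 0.43138213,  1.00029305, -0.20498665]), 'torque': array([ 0.05234641, -0.00657924, -0.00086862]), 'width': 85.17759582127083}
top {'fx': 454.21676943513285, 'fy': 454.21676943513285, 'cx': 316.3556868520084, 'cy': 233.63780607215983, 'rvec': array([ 2.16255384, -2.10538664,  0.17872788]), 'tvec': array([   5.91492247,  519.90441165, 1280.82757934])}
side {'fx': 459.235596149106, 'fy': 459.235596149106, 'cx': 318.6000103006297, 'cy': 242.3597023589088, 'rvec': array([ 0.38855889, -2.77085403,  1.18989097]), 'tvec': array([ 506.44830809,  160.225760
[... 991 characters left out ...]
 450.0, 205.0])]
side rack [(0.76, [222.0, 231.0, 358.0, 372.0]), (0.32, [349.0, 169.0, 380.0, 203.0])]
side tube [(0.78, [378.0, 217.0, 412.0, 261.0]), (0.72, [290.0, 234.0, 349.0, 259.0]), (0.68, [356.0, 352.0, 430.0, 384.0]), (0.57, [211.0, 232.0, 262.0, 263.0])]
side pusher [(0.7, [348.0, 172.0, 378.0, 205.0]), (0.57, [222.0, 230.0, 360.0, 370.0]), (0.44, [252.0, 294.0, 316.0, 331.0])]
side tray [(0.64, [341.0, 170.0, 389.0, 218.0])]
side pusher_blade [(0.67, [353.0, 175.0, 376.0, 204.0])]
side media_bottle [(0.58, [240.0, 379.0, 272.0, 436.0])]
side beaker [(0.83, [325.0, 150.0, 346.0, 175.0]), (0.64, [223.0, 228.0, 358.0, 370.0])]
side dishes [(0.62, [288.0, 168.0, 318.0, 198.0])]
0.95
```

View pics/top0.png

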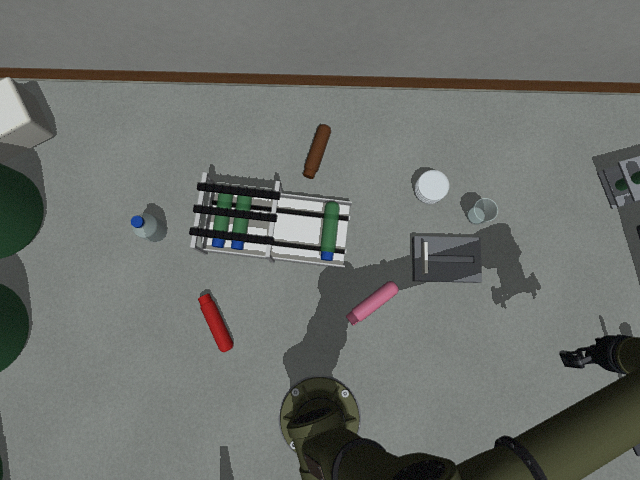

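View pics/side0.png

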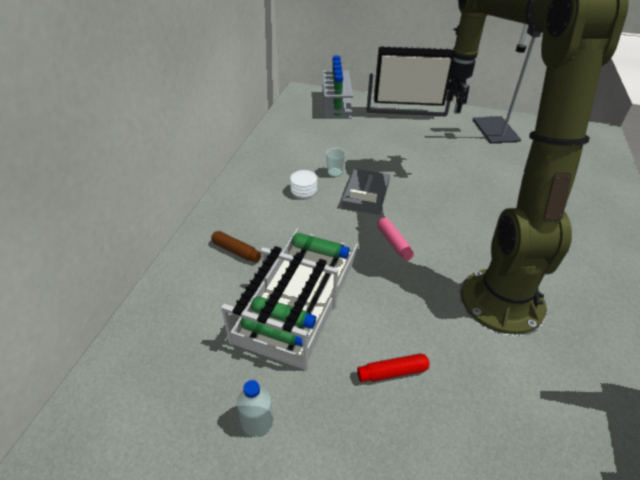

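View pics/wrist0.png

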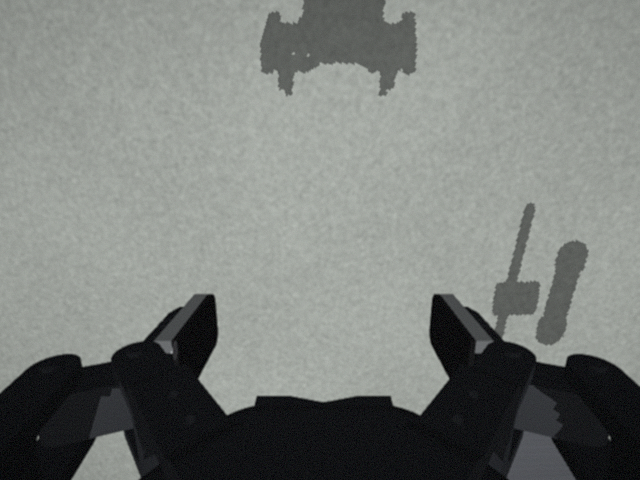

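```bash
python3 - <<'E'
import cv2
a=cv2.imread("pics/top0.png"); 
cv2.imwrite("pics/topc1.png",cv2.resize(a[160:280,180:360],None,fx=4.4,fy=4.4,interpolation=2))
cv2.imwrite("pics/topc2.png",cv2.resize(a[165:290,400:510],None,fx=4.6,fy=4.6,interpolation=2))
E
```

```text
(no output)
```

View pics/topc1.png

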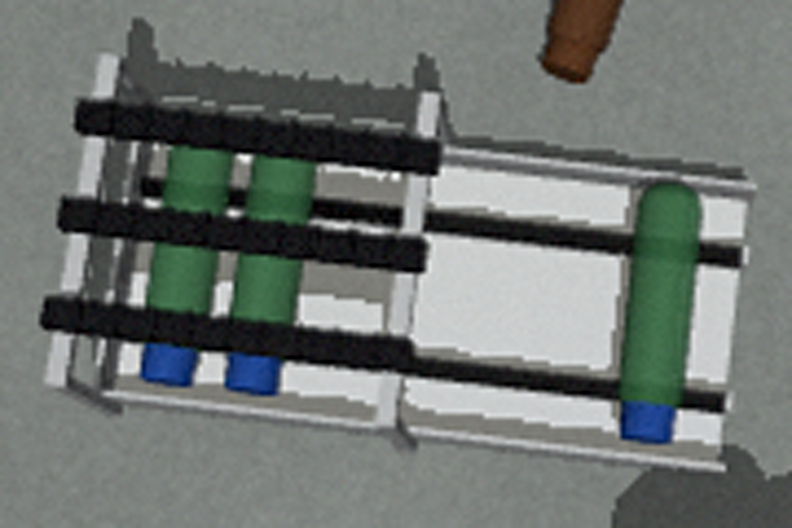

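View pics/topc2.png

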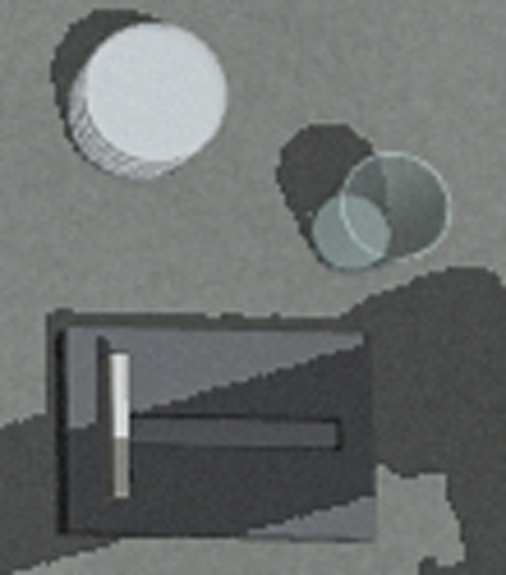

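```bash
cat > h.py <<'E'
import numpy as np,cv2
from scipy.spatial.transform import Rotation as R
from cell import arm, capture, camera_model, search_frame
def cam(n,obs=None):
    m=camera_model(n);K=np.array([[m['fx'],0,m['cx']],[0,m['fy'],m['cy']],[0,0,1]])
    if n=='wrist':
        o=obs or arm.get_obs();T=np.eye(4);T[:3,:3]=R.from_rotvec(o['tool_rot']).as_matrix();T[:3,3]=o['eef_pos']
        M=np.linalg.inv(T@m['tool_from_camera'])
    else:
        M=np.eye(4);M[:3,:3]=R.from_rotvec(m['rvec']).as_matrix();M[:3,3]=m['tvec']
    return K,M
def onplane(c,px,z):
    K,M=c;d=np.linalg.inv(K)@[px[0],px[1],1];Rm=M[:3,:3]
    o=-Rm.T@M[:3,3];d=Rm.T@d
    return o+d*(z-o[2])/d[2]
def proj(c,P):
    K,M=c;p=np.atleast_2d(P)@M[:3,:3].T+M[:3,3];p=p@K.T;return p[:,:2]/p[:,2:]
E
python3 - <<'E'
from h import *
c=cam("top")
o=arm.get_obs();print(R.from_rotvec(o['tool_rot']).as_matrix().round(3),arm.tip_extent)
C=lambda x,y:(180+x/4.4,160+y/4.4)
D=lambda x,y:(400+x/4.6,165+y/4.6)
for n,p,z in [("guideU",C(752,187),46),("guideL",C(725,466),46),("railU",C(741,256),30),("railL",C(724,402),30),
 ("guideU@post",C(440,150),46),("guideL@post",C(410,430),46),("tubetip",C(668,185),52),("cap end",C(645,442),52),
 ("lampU",C(438,158),167),("lampM",C(424,255),167),("lampL",C(412,352),167),
 ("bladeT",D(120,353),62),("bladeB",D(121,497),62),("handleEnd",D(341,435),34),
 ("trayTL",D(62,327),34),("trayTR",D(370,334),34),("trayBR",D(376,540),34),("trayBL",D(60,533),34),
 ("dish",D(155,90),60),("beaker",D(350,232),0),("pink1",(352,320),20),("pink2",(392,287),20)]:
    print(n,onplane(c,p,z).round(1))
E
```

```text
[[ 0.     0.346 -0.938]
 [-0.    -0.938 -0.346]
 [-1.     0.     0.   ]] 14.0
guideU [614.8 -79.4  46. ]
guideL [427.3 -64.4  46. ]
railU [570.8 -73.8  30. ]
railL [471.5 -64.   30. ]
guideU@post [634.6 130.3  46. ]
guideL@post [445.4 142.4  46. ]
tubetip [613.2 -23.   52. ]
cap end [440.9 -11.6  52. ]
lampU [598.5 120.8 167. ]
lampM [538.1 126.8 167. ]
lampL [478.7 131.6 167. ]
bladeT [ 501.4 -295.4   62. ]
bladeB [ 411.6 -294.8   62. ]
handleEnd [ 457.  -441.3   34. ]
trayTL [ 521.6 -265.4   34. ]
trayTR [ 522.3 -461.9   34. ]
trayBR [ 391.4 -461.2   34. ]
trayBL [ 390.4 -262.9   34. ]
dish [ 672.  -320.5   60. ]
beaker [ 596.  -463.3    0. ]
pink1 [274.5 -89.3  20. ]
pink2 [ 372.  -204.5   20. ]
```

Call:
send_rows(motion=[[0.353, 0, 0, 2, -20, -32.1, 0], [0.353, 0, 0, 2, -20, -32.1, 0], [0.353, 0, 0, 2, -20, -32.1, 0], [0.353, 0, 0, 2, -20, -32.1, 0], [0.353, 0, 0, 2, -20, -32.1, 0], [0.353, 0, 0, 2, -20, -32.1, 0], [0.353, 0, 0, 2, -20, -32.1, 0], [0.353, 0, 0, 2, -20, -32.1, 0], [0.353, 0, 0, 2, -20, -32.1, 0], [0.353, 0, 0, 2, -20, -32.1, 0]], grip_force=60)

```text
time_s: 1.95
eef_pos: [456.9, -311.1, 190.8]
tool_rot: [2.22, 0.001, -2.221]
ft_force: [-0.1, -0.4, 0.5]
width: 85.4
```

```bash
python3 - <<'E'
from h import *
o=arm.get_obs();im=capture("wrist");cv2.imwrite("pics/w1.png",im[:,:,::-1])
print(o['time_s'],o['eef_pos'],R.from_rotvec(o['tool_rot']).as_matrix().round(3),o['joints'],abs(o['dq']).max())
np.save('o1.npy',np.r_[o['eef_pos'],o['tool_rot']])
t=capture("top");cv2.imwrite("pics/top1.png",t[:,:,::-1])
E
```

```text
1.95 [ 456.91812628 -311.08318177  190.81366307] [[-0.     0.002 -1.   ]
 [-0.001 -1.    -0.002]
 [-1.     0.001  0.   ]] [ 0.80441959  0.13893541 -0.27898427  1.71585422  0.04044177  1.29219057
 -1.05232182] 0.04165950548362202
```

View pics/w1.png

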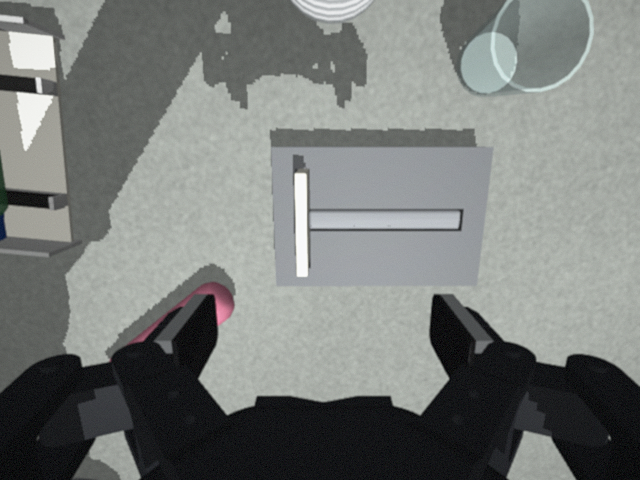

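View pics/top1.png

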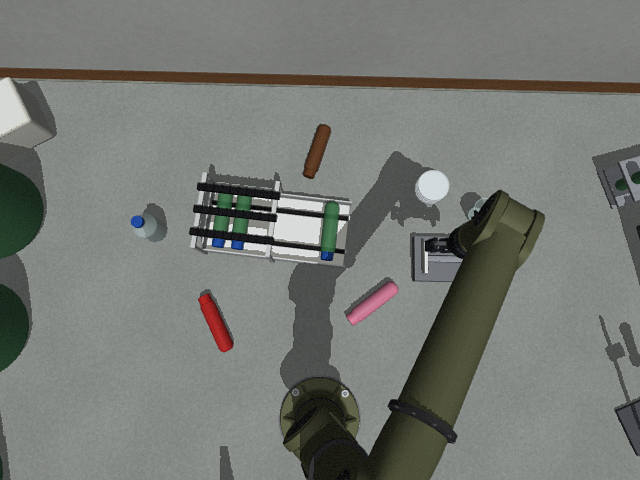

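```bash
python3 - <<'E'
from h import *
a=cv2.imread("pics/w1.png")
cv2.imwrite("pics/w1c.png",cv2.resize(a[140:295,260:500],None,fx=3.3,fy=3.3,interpolation=2))
v=np.load('o1.npy');c=cam("wrist",{'eef_pos':v[:3],'tool_rot':v[3:]})
for n,p,z in [("trayTL",(271.5,147.5),34),("TR",(493,148),34),("BR",(477,286),34),("BL",(276,286.5),34),("hend",(462.5,219.5),34),
  ("blTL",(295,172),62),("blTR",(307,172),62),("blBL",(296.5,277),62),("blBR",(308,277),62),("railU",(40,85),30),("railL",(50,200),30)]:
    print(n,onplane(c,p,z).round(1))
# expected blade outline for candidate
E
```

```text
trayTL [ 521.1 -266.3   34. ]
TR [ 520.7 -458.8   34. ]
BR [ 391.9 -459.5   34. ]
BL [ 391.4 -265.8   34. ]
hend [ 457.3 -438.8   34. ]
blTL [ 502.3 -288.5   62. ]
blTR [ 502.3 -298.2   62. ]
blBL [ 412.  -287.9   62. ]
blBR [ 412. -298.   62.]
railU [572.  -72.9  30. ]
railL [474.7 -61.8  30. ]
```

View pics/w1c.png

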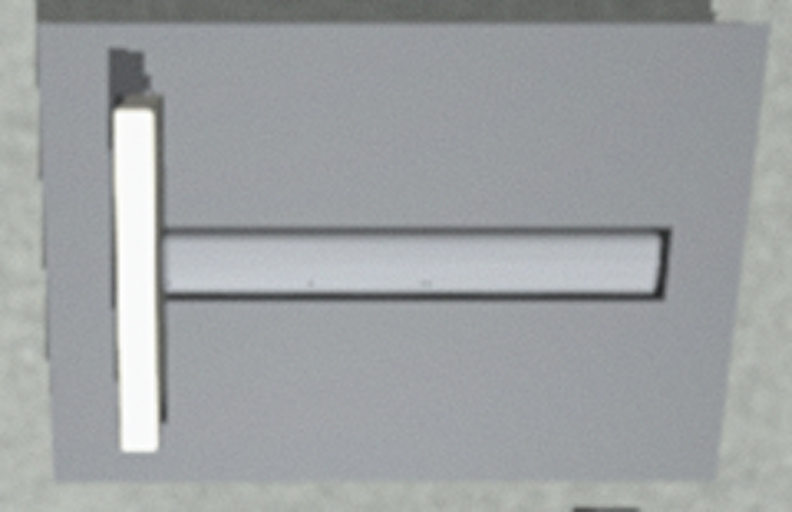

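Call:
send_rows(motion=[[0, 0, 0, 4, -1.8, 0, 0], [0, 0, 0, 8, -1.8, 0, 0], [0, 0, 0, 11, -1.8, 0, 0], [0, 0, 0, 13, -1.8, 0, 0], [0, 0, 0, 13.95, -1.8, 0, 0], [0, 0, 0, 13.95, -1.8, 0, 120], [0, 0, 0, 13.95, -1.8, 0, 255], [0, 0, 0, 13.95, -1.8, 0, 255], [0, 0, 0, 13.95, -1.8, 0, 255], [0, 0, 0, 13.95, -1.8, 0, 255], [0, 0, 0, 13.95, -1.8, 0, 255], [0, 0, 0, 13.95, -1.8, 0, 255]])

```text
time_s: 3.25
eef_pos: [456.8, -293.4, 51.4]
tool_rot: [2.222, -0.0, -2.221]
ft_force: [-0.5, -0.9, 0.2]
width: -0.2
```

```bash
python3 - <<'E'
from h import *
im=capture("wrist");cv2.imwrite("pics/w2.png",im[:,:,::-1])
o=arm.get_obs();print(o['time_s'],o['width'],o['ft_force'],o['eef_pos'])
E
```

```text
3.3 -0.1403273157921476 [ 0.56692365 -0.46248138  0.25137318] [ 456.74437869 -293.40352978   51.32143015]
```

View pics/w2.png

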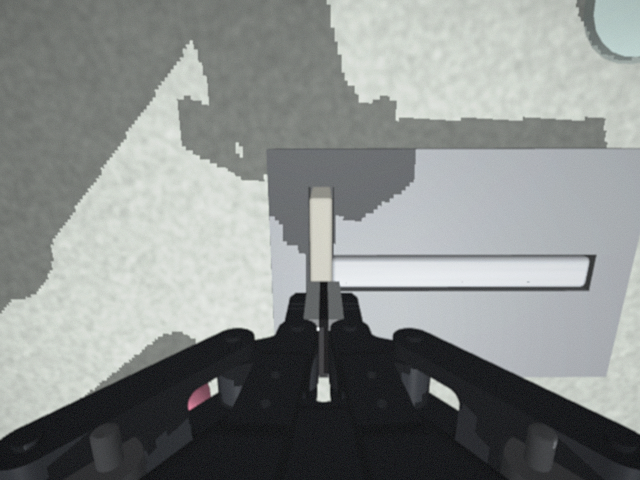

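```bash
python3 - <<'E'
from h import *
o=arm.get_obs();c=cam("wrist",o);t=o['eef_pos']
print(proj(c,[t,t-[0,0,14],t+[0,0,5],[457,-293,62],[502,-293,62],[412,-293,62],[457,-439,34],[502,-293,34]]).round(0))
a=cv2.imread("pics/w2.png")
cv2.imwrite("pics/w2c.png",cv2.resize(a[170:420,200:450],None,fx=2.4,fy=2.4,interpolation=2))
E
```

```text
[[323. 286.]
 [323. 276.]
 [323. 290.]
 [322. 295.]
 [322. 198.]
 [322. 379.]
 [594. 273.]
 [322. 189.]]
```

View pics/w2c.png

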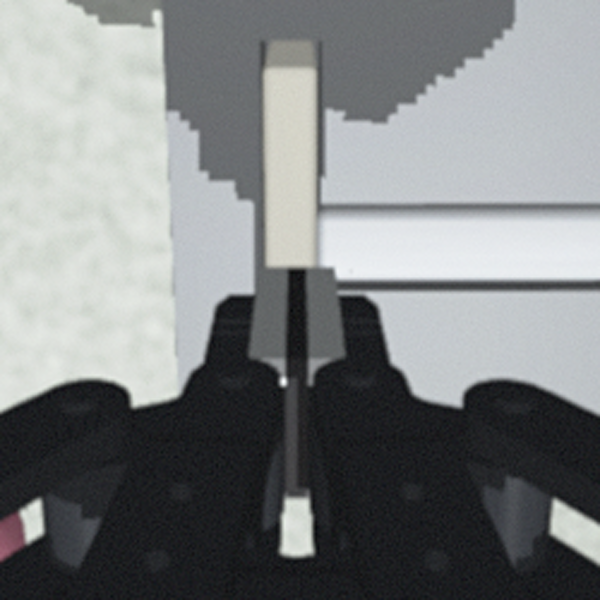

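The fingers shut on air (width about 0). In the picture their tips show at row 281, above the blade top. By the calibration that puts the closed tips about 18 mm behind the TCP, not 14 mm ahead. I'll open, go lower and check again.

Call:
send_rows(motion=[[0, 0, 0, 0, 0, 0, 0], [0, 0, 0, 0, 0, 0, 0], [0, 0, 0, 0, 0, 0, 0], [0, 0, 0, 0, 0, 0, 0], [0, 0, 0, 1, 0, 0, 0], [0, 0, 0, 2, 0, 0, 0], [0, 0, 0, 2.6, 0, 0, 0], [0, 0, 0, 2.6, 0, 0, 0]])

```text
time_s: 4.1
eef_pos: [455.6, -292.7, 23.5]
tool_rot: [-2.218, -0.002, 2.223]
ft_force: [-0.6, -0.4, 0.2]
width: 85.6
```

```bash
python3 - <<'E'
from h import *
o=arm.get_obs();im=capture("wrist");cv2.imwrite("pics/w3.png",im[:,:,::-1])
print(o['time_s'],o['width'],o['ft_force'],o['eef_pos'])
E
```

```text
4.1 85.63068849961637 [-0.64757606 -0.37072039  0.20981642] [ 455.57805171 -292.67521919   23.53748457]
```

View pics/w3.png

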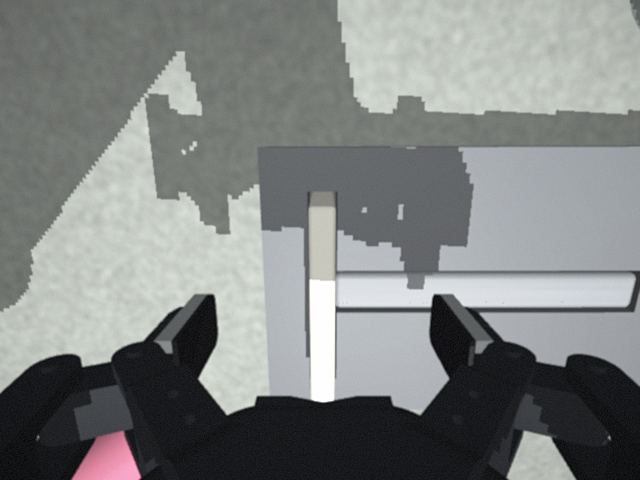

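Call:
send_rows(motion=[[0, 0, 0, 0.2, 0, 0, 120], [0, 0, 0, 0.2, 0, 0, 255], [0, 0, 0, 0.2, 0, 0, 255], [0, 0, 0, 0.2, 0, 0, 255], [0, 0, 0, 0.2, 0, 0, 255], [0, 0, 0, 0.2, 0, 0, 255]])

```text
time_s: 4.75
eef_pos: [457.0, -293.5, 23.6]
tool_rot: [2.222, -0.001, -2.221]
ft_force: [-0.3, -0.0, 1.4]
width: 8.4
```

```bash
python3 - <<'E'
from h import *
o=arm.get_obs();im=capture("wrist");cv2.imwrite("pics/w4.png",im[:,:,::-1])
print(o['time_s'],o['width'],o['ft_force'],o['eef_pos'])
E
```

```text
4.75 8.419033333088297 [-0.27484695 -0.0389975   1.37079689] [ 456.98925822 -293.54021291   23.59899059]
```

View pics/w4.png

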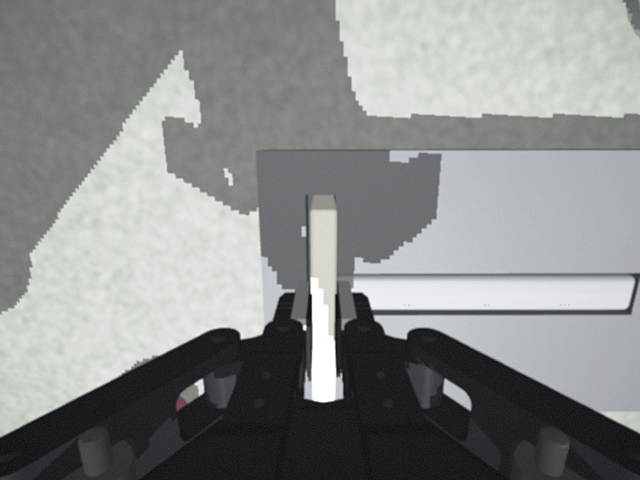

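Call:
send_rows(motion=[[0, 0, 0, -0.5, 0, 0, 255], [0, 0, 0, -1.5, 0, 0, 255], [0, 0, 0, -3, 0, 0, 255], [0, 0, 0, -5, 0, 0, 255], [0, 0, 0, -7.5, 0, 0, 255], [0, 0, 0, -10, 0, 0, 255], [0, 0, 0, -10, 0, 0, 255]])

```text
time_s: 5.5
eef_pos: [459.4, -295.0, 128.3]
tool_rot: [2.227, -0.006, -2.211]
ft_force: [0.4, 0.3, -0.8]
width: 8.2
```

```bash
python3 - <<'E'
from h import *
o=arm.get_obs();im=capture("wrist");cv2.imwrite("pics/w5.png",im[:,:,::-1])
im=capture("side");cv2.imwrite("pics/s5.png",cv2.resize(im[130:400,200:500,::-1],None,fx=2.2,fy=2.2))
print(o['time_s'],o['width'],o['ft_force'],o['torque'],o['eef_pos'])
c=cam("top");print([onplane(c,p,15).round() for p in [(335,130),(318,124),(302,176),(312,179)]])
E
```

```text
5.5 8.173591979624874 [ 0.38567606  0.30317607 -0.79652414] [-0.00091171 -0.00886301  0.00587886] [ 459.434045   -294.99849837  128.34121455]
[array([852., -29.,  15.]), array([870.,  24.,  15.]), array([701.,  68.,  15.]), array([692.,  38.,  15.])]
```

View pics/w5.png

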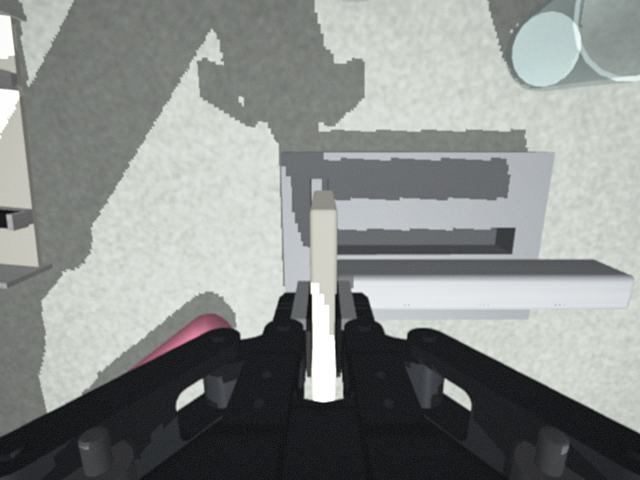

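View pics/s5.png

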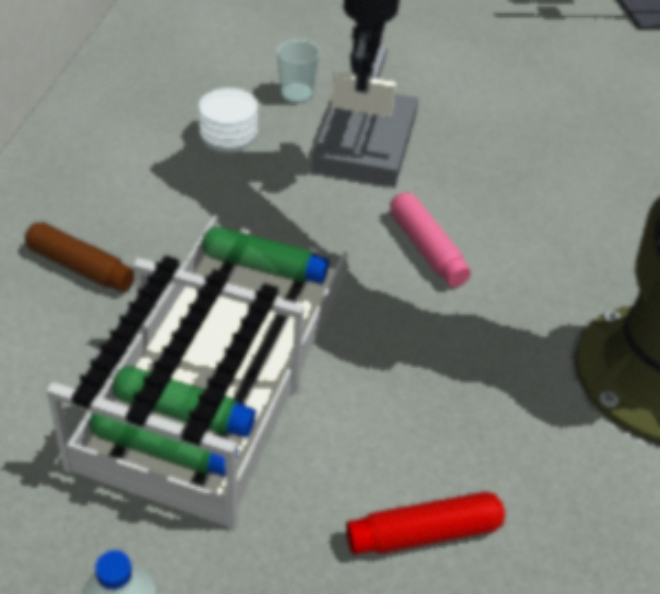

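Call:
send_rows(motion=[[0.03, 0, 0, 0, -2, -2.5, 255], [0.09, 0, 0, 0, -5, -6.2, 255], [0.0925, 0, 0, 0, -8.1, -10, 255], [0.0925, 0, 0, 0, -11.3, -14, 255], [0.0925, 0, 0, 0, -14.5, -18, 255], [0.0925, 0, 0, 0, -17.5, -21.7, 255], [0.0925, 0, 0, 0, -19.3, -23.9, 255], [0.0925, 0, 0, 0, -19.3, -23.9, 255], [0.0925, 0, 0, 0, -19.3, -23.9, 255]])

```text
time_s: 6.5
eef_pos: [694.8, -99.6, 121.1]
tool_rot: [-2.171, 0.099, 2.179]
ft_force: [-0.6, -1.1, -1.0]
width: 8.1
```

```bash
python3 - <<'E'
from h import *
o=arm.get_obs();im=capture("wrist");cv2.imwrite("pics/w6.png",im[:,:,::-1])
np.save('o6.npy',np.r_[o['eef_pos'],o['tool_rot']])
print(o['time_s'],o['width'],o['ft_force'],o['eef_pos'],abs(o['dq']).max(),R.from_rotvec(o['tool_rot']).as_matrix().round(3))
E
```

```text
6.5 8.1400520870546 [-0.61541304 -1.12872636 -1.0257878 ] [694.83838949 -99.56993467 121.08286701] 0.0339210850612611 [[-0.003 -0.091 -0.996]
 [ 0.    -0.996  0.091]
 [-1.    -0.     0.004]]
```

View pics/w6.png

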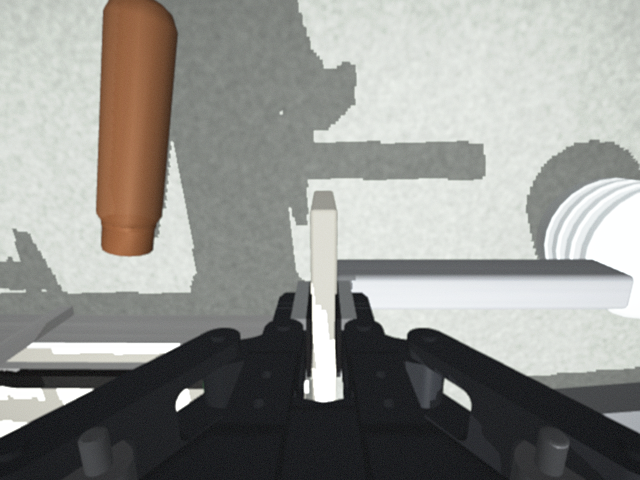

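Call:
send_rows(motion=[[0, 0, 0, 3, -1.5, 0, 255], [0, 0, 0, 6, -1.5, 0, 255], [0, 0, 0, 8.5, -1.5, 0, 255], [0, 0, 0, 9.5, -1.5, 0, 255], [0, 0, 0, 10, -1.5, 0, 255], [0, 0, 0, 10.3, -1.5, 0, 255], [0, 0, 0, 10.35, -1.5, 0, 255], [0, 0, 0, 10.35, -1.5, 0, 255]])

```text
time_s: 7.35
eef_pos: [698.0, -85.8, 21.1]
tool_rot: [-2.176, 0.101, 2.172]
ft_force: [-0.3, 0.6, -1.2]
width: 8.6
```

```bash
python3 - <<'E'
from h import *
o=arm.get_obs();print(o['time_s'],o['width'],o['ft_force'],o['torque'],o['eef_pos'],abs(o['dq']).max())
E
```

```text
7.35 8.612628787213469 [-0.28710138  0.59945917 -1.18703997] [ 0.08159569 -0.03276387 -0.0245285 ] [697.96484144 -85.75756231  21.05276873] 0.002692150023053512
```

Call:
send_rows(motion=[[0, 0, 0, 0.15, 0, 0, 255], [0, 0, 0, 0.3, 0, 0, 255], [0, 0, 0, 0.3, 0, 0, 255]])

```text
time_s: 7.65
eef_pos: [697.8, -85.5, 17.7]
tool_rot: [-2.176, 0.101, 2.173]
ft_force: [-1.0, -0.1, 2.7]
width: 8.4
```

Call:
send_rows(motion=[[0, 0, 0, 0, 0, 0, 0], [0, 0, 0, 0, 0, 0, 0], [0, 0, 0, 0, 0, 0, 0], [0, 0, 0, 0, 0, 0, 0], [0, 0, 0, -2, 0, 0, 0], [0, 0, 0, -6, 0, 0, 0], [0, 0, 0, -11, 0, 0, 0], [0, 0, 0, -13, 0, 0, 0]])

```text
time_s: 8.45
eef_pos: [699.7, -85.4, 152.6]
tool_rot: [-2.182, 0.101, 2.166]
ft_force: [0.9, -0.3, 0.1]
width: 85.2
```

Call:
send_rows(motion=[[-0.14, 0, 0, 0, 2, 0, 0], [-0.28, 0, 0, 0, 4, 0, 0], [-0.42, 0, 0, 0, 6, 0, 0], [-0.56, 0, 0, 0, 8, 0, 0], [-0.7, 0, 0, 0, 10, 0, 0], [-0.84, 0, 0, 0, 12, 0, 0], [-0.98, 0, 0, 0, 12.5, 0, 0], [-1.12, 0, 0, 0, 12.5, 0, 0], [-1.26, 0, 0, 0, 12.5, 0, 0], [-1.4, 0, 0, 0, 12.5, 0, 0], [-1.54, 0, 0, 0, 12.5, 0, 0], [-1.571, 0, 0, 0, 12.5, 0, 0]])

```text
time_s: 9.65
eef_pos: [685.4, -210.1, 146.5]
tool_rot: [1.276, 1.165, -1.276]
ft_force: [0.1, -0.9, 0.1]
width: 85.2
```

```bash
python3 - <<'E'
from h import *
o=arm.get_obs();im=capture("wrist");cv2.imwrite("pics/w7.png",im[:,:,::-1])
np.save('o7.npy',np.r_[o['eef_pos'],o['tool_rot']])
im=capture("top");cv2.imwrite("pics/top7.png",im[:,:,::-1])
im=capture("side");cv2.imwrite("pics/s7.png",im[:,:,::-1])
print(o['time_s'],o['width'],o['ft_force'],o['eef_pos'],abs(o['dq']).max(),R.from_rotvec(o['tool_rot']).as_matrix().round(3),o['joints'])
E
```

```text
9.65 85.22199717985211 [ 0.11195753 -0.8896564   0.11110454] [ 685.43828072 -210.06063938  146.48811236] 0.20307629755786386 [[-0.     0.996 -0.091]
 [ 0.    -0.091 -0.996]
 [-1.    -0.    -0.   ]] [ 0.68687521  0.57482251 -0.63877157  1.32337072  0.33827079  1.35165584
 -0.03767966]
```

View pics/w7.png

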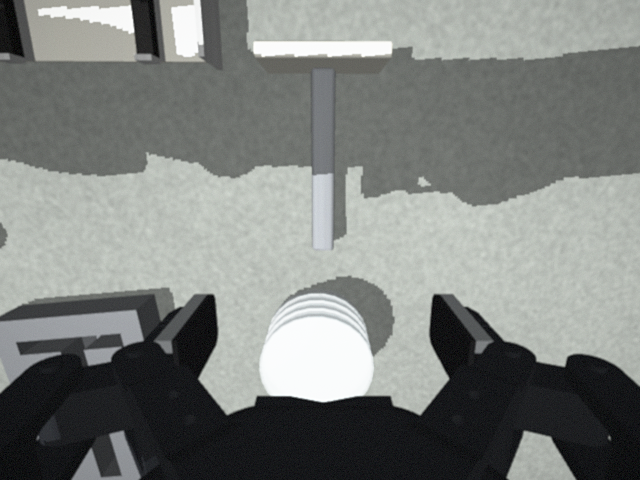

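View pics/s7.png

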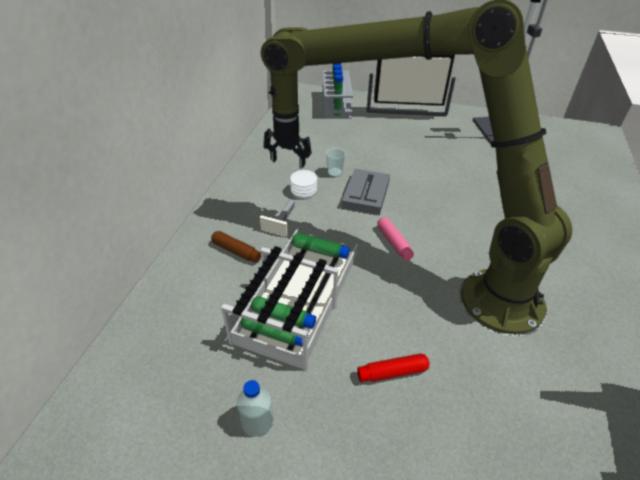

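```bash
python3 - <<'E'
from h import *
v=np.load('o7.npy');c=cam("wrist",{'eef_pos':v[:3],'tool_rot':v[3:]})
for n,p,z in [("hL",(313.5,249.5),28),("hR",(333,249),28),("hfL",(312.5,70),28),("hfR",(335,70),28),("bTL",(253.5,41),56),("bTR",(392,41),56),
  ("railend1",(205,57),30)]:
    print(n,onplane(c,p,z).round(1))
a=cv2.imread("pics/w7.png")
cv2.imwrite("pics/w7c.png",cv2.resize(a[0:260,0:420],None,fx=1.9,fy=1.9,interpolation=2))
a=cv2.imread("pics/top7.png")
cv2.imwrite("pics/top7c.png",cv2.resize(a[160:280,180:360],None,fx=4.4,fy=4.4,interpolation=2))
E
```

```text
hL [ 677.1 -227.5   28. ]
hR [ 693.1 -228.5   28. ]
hfL [689.8 -92.4  28. ]
hfR [706.  -93.9  28. ]
bTL [654.2 -77.2  56. ]
bTR [742.5 -85.3  56. ]
railend1 [614.4 -77.2  30. ]
```

View pics/w7c.png

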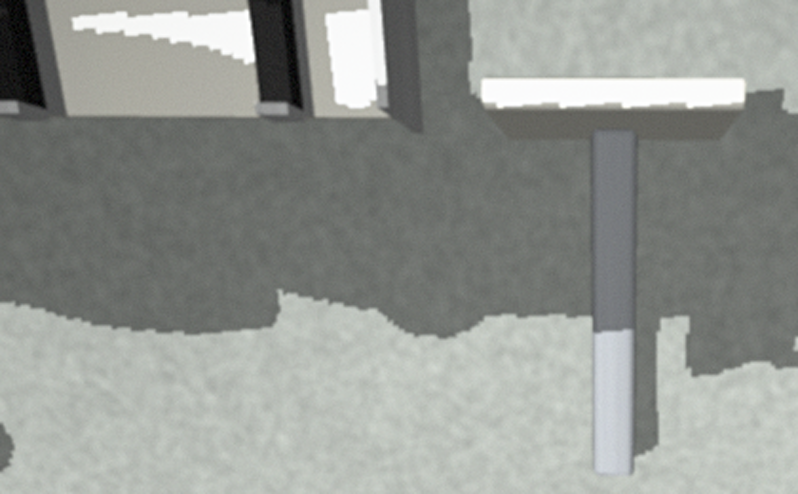

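View pics/top7c.png

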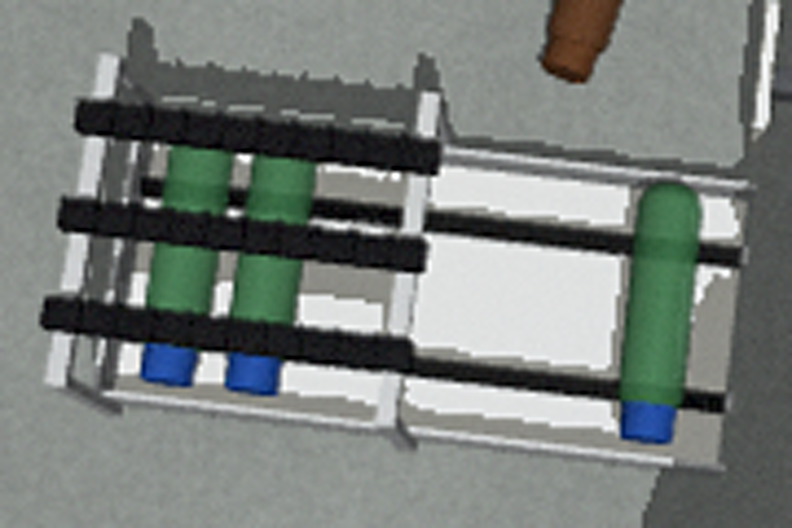

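Call:
send_rows(motion=[[0, 0, 0, 4, 0.15, -0.5, 0], [0, 0, 0, 8, 0.15, -0.5, 0], [0, 0, 0, 12, 0.15, -0.5, 0], [0, 0, 0, 14, 0.15, -0.5, 0], [0, 0, 0, 15, 0.15, -0.5, 0], [0, 0, 0, 15, 0.15, -0.5, 0], [0, 0, 0, 15, 0.15, -0.5, 0]])

```text
time_s: 10.5
eef_pos: [688.7, -205.3, -1.8]
tool_rot: [1.278, 1.162, -1.276]
ft_force: [1.2, -0.5, 0.7]
width: 85.6
```

```bash
python3 - <<'E'
from h import *
o=arm.get_obs();im=capture("wrist");cv2.imwrite("pics/w8.png",im[:,:,::-1])
print(o['time_s'],o['width'],o['ft_force'],o['eef_pos'],abs(o['dq']).max())
E
```

```text
10.5 85.59097439139661 [ 1.21799897 -0.47998459  0.67746266] [ 688.66300173 -205.28067353   -1.76016201] 0.01615152632355668
```

View pics/w8.png

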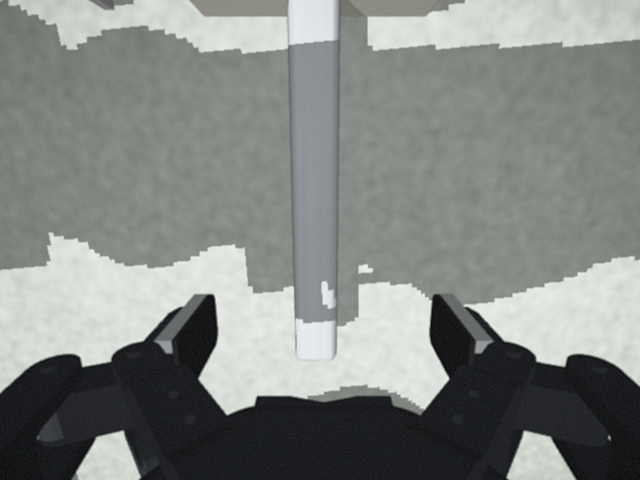

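Call:
send_rows(motion=[[0, 0, 0, 0.4, -0.2, 0, 0], [0, 0, 0, 0.8, -0.2, 0, 0], [0, 0, 0, 0.8, -0.2, 0, 120], [0, 0, 0, 0.8, -0.2, 0, 255], [0, 0, 0, 0.8, -0.2, 0, 255], [0, 0, 0, 0.8, -0.2, 0, 255], [0, 0, 0, 0.8, -0.2, 0, 255], [0, 0, 0, 0.8, -0.2, 0, 255]], grip_force=80)

```text
time_s: 11.35
eef_pos: [685.8, -205.0, -10.9]
tool_rot: [1.277, 1.163, -1.277]
ft_force: [0.0, 0.0, 1.2]
width: 16.0
```

```bash
python3 - <<'E'
from h import *
o=arm.get_obs();im=capture("wrist");cv2.imwrite("pics/w9.png",im[:,:,::-1])
print(o['time_s'],o['width'],o['ft_force'],o['eef_pos'],abs(o['dq']).max())
E
```

```text
11.35 16.005915576928835 [0.01526328 0.0413496  1.16470922] [ 685.8339951  -205.01897511  -10.88846996] 0.0018377602828170301
```

View pics/w9.png

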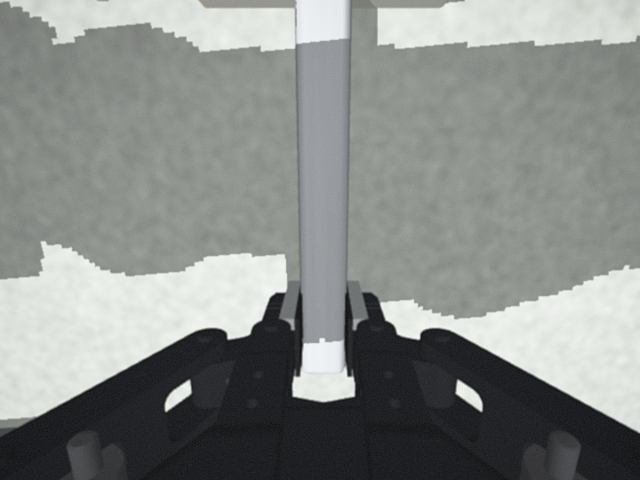

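Call:
send_rows(motion=[[0, 0, 0, -1, 0, 0, 255], [0, 0, 0, -4, 0, 0, 255], [0, 0, 0, -8, 0, 0, 255], [0, 0, 0, -12, 0, 0, 255], [0, 0, 0, -12, -3, 0.8, 255], [0, 0, 0, -12, -7, 1.8, 255], [0, 0, 0, -12, -11, 2.9, 255], [0, 0, 0, -12, -15, 3.9, 255], [0, 0, 0, -12, -17.6, 4.6, 255], [0, 0, 0, -12, -17.6, 4.6, 255], [0, 0, 0, -12, -17.6, 4.6, 255]])

```text
time_s: 12.5
eef_pos: [505.9, -234.9, 109.3]
tool_rot: [1.277, 1.162, -1.278]
ft_force: [0.3, 0.8, -1.2]
width: 16.1
```

```bash
python3 - <<'E'
from h import *
o=arm.get_obs();im=capture("wrist");cv2.imwrite("pics/w10.png",im[:,:,::-1])
np.save('o10.npy',np.r_[o['eef_pos'],o['tool_rot']])
im=capture("side");cv2.imwrite("pics/s10.png",cv2.resize(im[130:400,200:500,::-1],None,fx=2.2,fy=2.2))
print(o['time_s'],o['width'],o['ft_force'],o['torque'],o['eef_pos'],abs(o['dq']).max(),R.from_rotvec(o['tool_rot']).as_matrix().round(3))
E
```

```text
12.5 16.135562796912026 [ 0.30039665  0.77659047 -1.19644039] [-0.11343336 -0.00735418  0.06126395] [ 505.88537856 -234.94839239  109.3361029 ] 0.029144972228694412 [[ 0.001  0.996 -0.093]
 [-0.001 -0.093 -0.996]
 [-1.     0.001  0.001]]
```

View pics/w10.png

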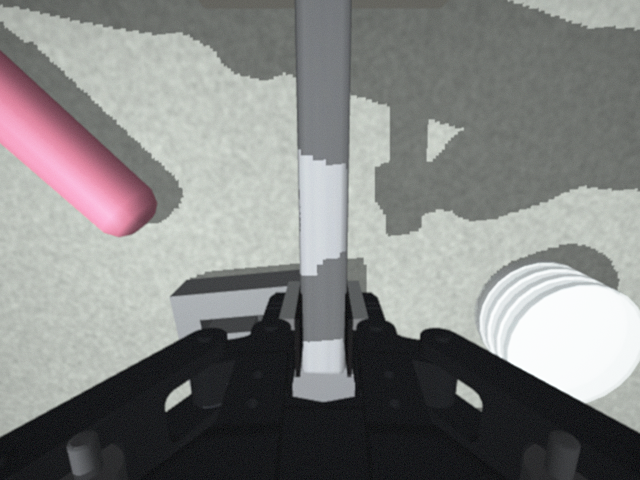

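View pics/s10.png

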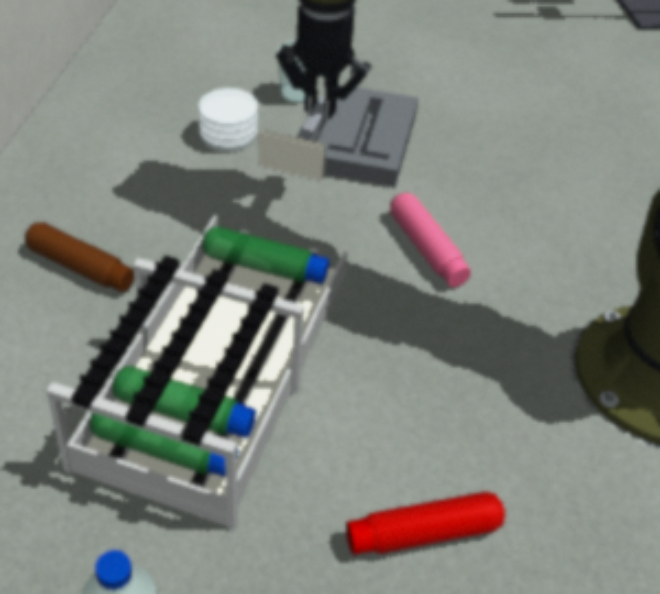

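```bash
python3 - <<'E'
from h import *
from scipy.optimize import least_squares
c=cam("top");C=lambda x,y:(180+x/4.4,160+y/4.4)
v=np.load('o7.npy');w7=cam("wrist",{'eef_pos':v[:3],'tool_rot':v[3:]})
v=np.load('o1.npy');w1=cam("wrist",{'eef_pos':v[:3],'tool_rot':v[3:]})
U=lambda p:onplane(c,C(*p),30)[:2]
Y=[(U(p),-50) for p in [(450,222),(600,239),(735,255)]]+[(U(p),50) for p in [(430,367),(580,384),(715,401)]]
X=[(U((742,256)),-199),(U((726,402)),-199)]
X2=[(onplane(c,C(*p),50)[:2],k) for p,k in [((282,170),116),((252,375),116),((198,165),172),((168,365),172)]]
X3=[(onplane(w1,p,30)[:2],-199) for p in [(64,88),(68,201)]]+[(onplane(w7,(258/1.9,113/1.9),30)[:2],-199),(onplane(w7,(290/1.9,113/1.9),30)[:2],-199)]
def loc(q,p):
    u=np.array([np.cos(q[2]),np.sin(q[2])]);d=p-q[:2];return d@u,d@np.array([-u[1],u[0]])
def f(q):
    return [loc(q,p)[1]-k for p,k in Y]+[loc(q,p)[0]-k for p,k in X+X2+X3]
s=least_squares(f,[540,130,1.47],x_scale=[1,1,.01],loss='soft_l1');print(s.x,np.degrees(s.x[2]),np.round(s.fun,1))
q=s.x;np.save('rack.npy',q)
for p in [(668,205),(650,425),(668,185),(645,442)]: print('tube',np.round(loc(q,onplane(c,C(*p),52)[:2]),1))
# pusher: blade top from w7
o=arm.get_obs();print('tcp rack',loc(q,o['eef_pos'][:2]))
E
```

```text
[538.98389721 125.80507946   1.48229989] 84.92952753898929 [ -0.   -0.    0.4  -0.3  -0.5   0.5   2.3   2.6  -0.5  -0.4  -0.3  -0.7
 -17.3 -11.2   2.    1.9]
tube [-143.1  -73.5]
tube [-147.5   74.1]
tube [-141.7  -87.1]
tube [-145.5   85.5]
tcp rack (np.float64(-361.1639374000132), np.float64(-0.16093362316128434))
```

Call:
send_rows(motion=[[0, 0, 0, 3, 0, 0, 255], [0, 0, 0, 6, 0, 0, 255], [0, 0, 0, 7.5, 0, 0, 255], [0, 0, 0, 8, 0, 0, 255], [0, 0, 0, 8, 0, -1.5, 255], [0, 0, 0, 8, 0, -3, 255], [0, 0, 0, 8, 0, -4.3, 255], [0, 0, 0, 8, 0, -5, 255], [0, 0, 0, 8, 0, -5, 255], [0, 0, 0, 8, 0, -5, 255]])

```text
time_s: 13.6
eef_pos: [510.8, -185.1, 29.1]
tool_rot: [1.276, 1.163, -1.277]
ft_force: [-0.7, -0.3, -0.9]
width: 16.1
```

```bash
python3 - <<'E'
from h import *
o=arm.get_obs();im=capture("wrist");cv2.imwrite("pics/w11.png",im[:,:,::-1])
im=capture("side");cv2.imwrite("pics/s11.png",cv2.resize(im[150:300,220:420,::-1],None,fx=4,fy=4,interpolation=2))
im=capture("top");cv2.imwrite("pics/top11.png",cv2.resize(im[160:280,180:480,::-1],None,fx=2.6,fy=2.6,interpolation=2))
print(o['time_s'],o['width'],o['ft_force'],o['torque'],o['eef_pos'],abs(o['dq']).max())
q=np.load('rack.npy');u=np.array([np.cos(q[2]),np.sin(q[2])]);d=o['eef_pos'][:2]-q[:2];print(d@u+125.7,d@[-u[1],u[0]])
E
```

```text
13.6 16.083632980527614 [-0.74948805 -0.3179594  -0.86063581] [-0.12788716 -0.02645692 -0.01795982] [ 510.79047889 -185.06195773   29.11445391] 0.013773768930904859
-186.44229695543225 0.6083592115384491
```

View pics/s11.png

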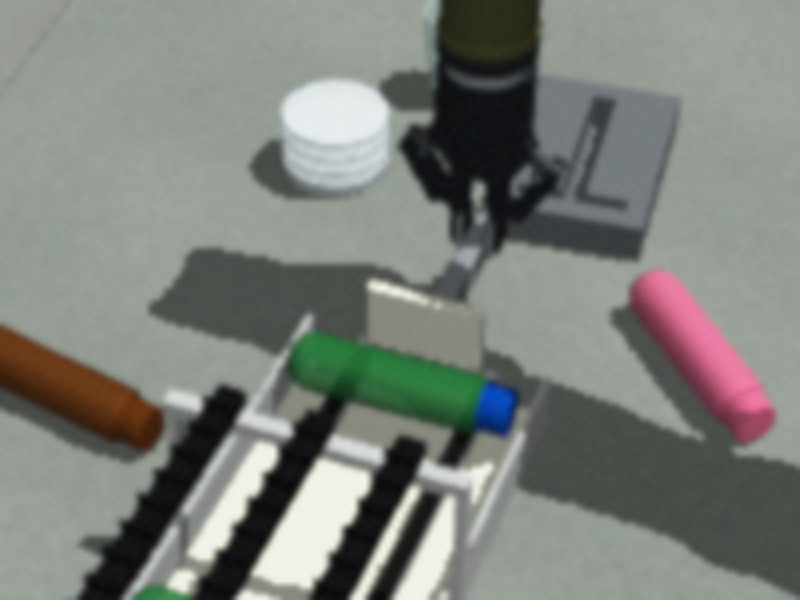

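View pics/top11.png

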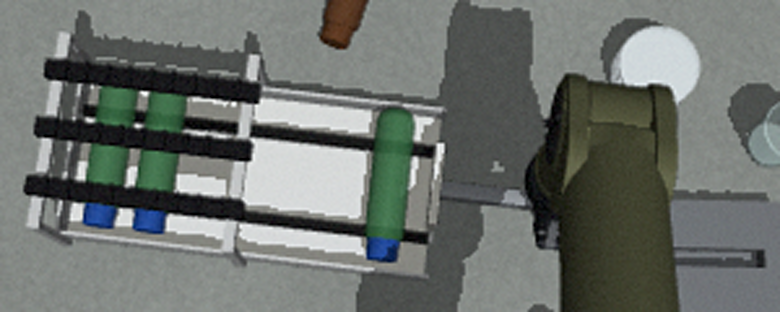

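View pics/w11.png

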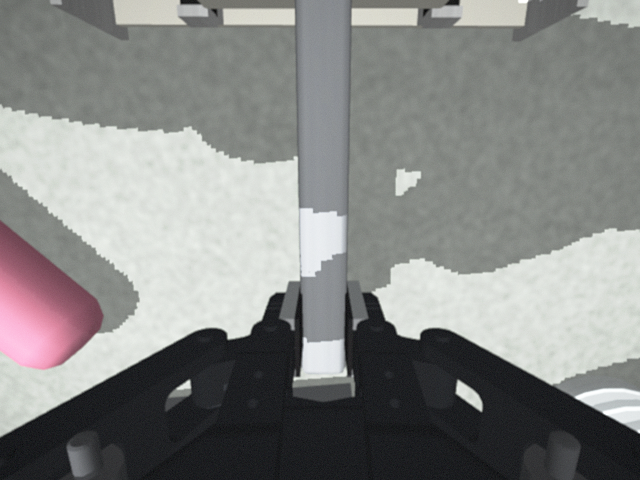

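Call:
send_rows(motion=[[0, 0, 0, 0, 0, -0.6, 255], [0, 0, 0, 0, 0, -1.0, 255], [0, 0, 0, 0, 0, -1.2, 255], [0, 0, 0, 0, 0, -1.4, 255], [0, 0, 0, 0, 0, -1.6, 255], [0, 0, 0, 0, 0, -1.8, 255], [0, 0, 0, 0, 0, -2.0, 255], [0, 0, 0, 0, 0, -2.2, 255], [0, 0, 0, 0, 0, -2.4, 255], [0, 0, 0, 0, 0, -2.6, 255], [0, 0, 0, 0, 0, -2.8, 255], [0, 0, 0, 0, 0, -3.0, 255]])

```text
time_s: 14.95
eef_pos: [513.4, -154.7, 28.7]
tool_rot: [1.277, 1.164, -1.277]
ft_force: [-0.1, 0.6, -0.9]
width: 16.1
```

```bash
cat > st.py <<'E'
from h import *
import sys
t=sys.argv[1]
o=arm.get_obs()
im=capture("top");cv2.imwrite(f"pics/top{t}.png",cv2.resize(im[160:280,180:480,::-1],None,fx=2.6,fy=2.6,interpolation=2))
im=capture("side");cv2.imwrite(f"pics/s{t}.png",cv2.resize(im[180:380,200:420,::-1],None,fx=3,fy=3,interpolation=2))
print(o['time_s'],o['width'],o['ft_force'].round(2),o['eef_pos'].round(1))
q=np.load('rack.npy');u=np.array([np.cos(q[2]),np.sin(q[2])]);d=o['eef_pos'][:2]-q[:2];print('blade front',d@u+125.7,d@[-u[1],u[0]])
E
python3 st.py 12
```

```text
14.95 16.118921482916278 [-0.11  0.59 -0.87] [ 513.4 -154.7   28.7]
blade front -155.93916938864226 0.6928075944072631
```

View pics/top12.png

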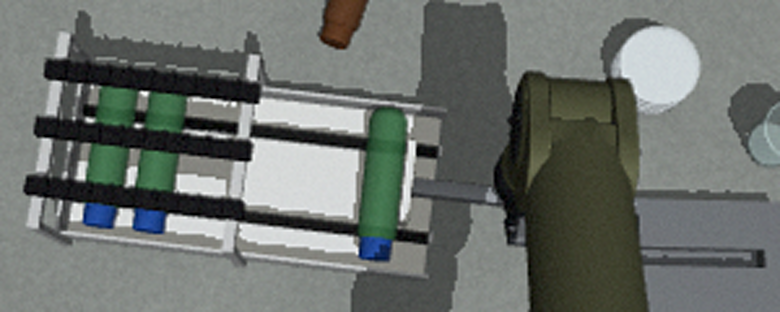

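View pics/s12.png

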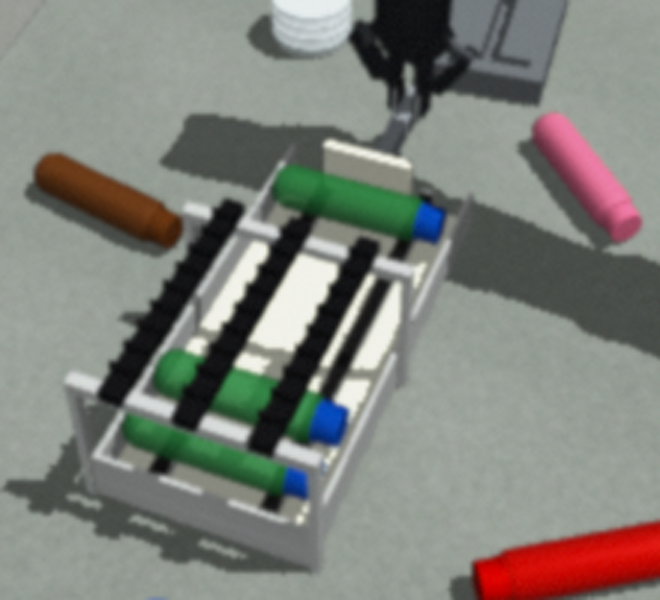

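Call:
send_rows(motion=[[0, 0, 0, 0, 0, -0.2, 255], [0, 0, 0, 0, 0, -0.5, 255], [0, 0, 0, 0, 0, -0.9, 255], [0, 0, 0, 0, 0, -1.4, 255], [0, 0, 0, 0, 0, -1.9, 255], [0, 0, 0, 0, 0, -2.4, 255], [0, 0, 0, 0, 0, -2.9, 255], [0, 0, 0, 0, 0, -3.4, 255], [0, 0, 0, 0, 0, -3.9, 255], [0, 0, 0, 0, 0, -4.4, 255], [0, 0, 0, 0, 0, -4.8, 255], [0, 0, 0, 0, 0, -5.2, 255]])

```text
time_s: 16.25
eef_pos: [518.2, -102.8, 28.7]
tool_rot: [1.277, 1.164, -1.277]
ft_force: [-1.6, -0.9, -1.8]
width: 16.3
```

Call:
send_rows(motion=[[0, 0, 0, 0, 0, -0.4, 255], [0, 0, 0, 0, 0, -0.9, 255], [0, 0, 0, 0, 0, -1.4, 255], [0, 0, 0, 0, 0, -1.9, 255], [0, 0, 0, 0, 0, -2.4, 255], [0, 0, 0, 0, 0, -2.9, 255], [0, 0, 0, 0, 0, -3.4, 255], [0, 0, 0, 0, 0, -3.9, 255], [0, 0, 0, 0, 0, -4.4, 255], [0, 0, 0, 0, 0, -4.9, 255], [0, 0, 0, 0, 0, -5.4, 255], [0, 0, 0, 0, 0, -5.8, 255]])

```text
time_s: 17.45
eef_pos: [523.6, -44.7, 28.7]
tool_rot: [1.277, 1.164, -1.277]
ft_force: [-0.1, -0.7, -1.1]
width: 16.4
```

```bash
python3 st.py 13
```

```text
17.45 16.40916194823952 [-0.07 -0.69 -1.14] [523.6 -44.7  28.7]
blade front -45.54470510713746 0.23736349898887354
```

View pics/top13.png

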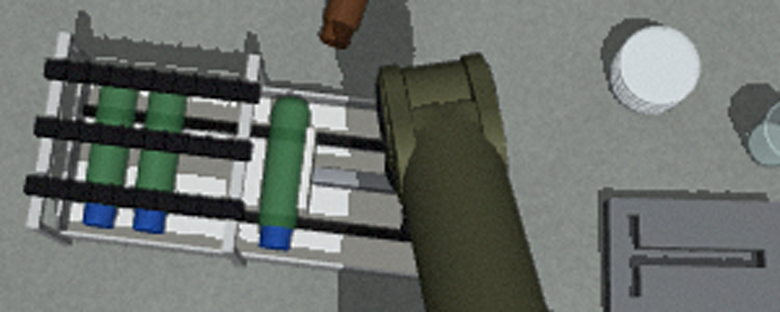

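View pics/s13.png

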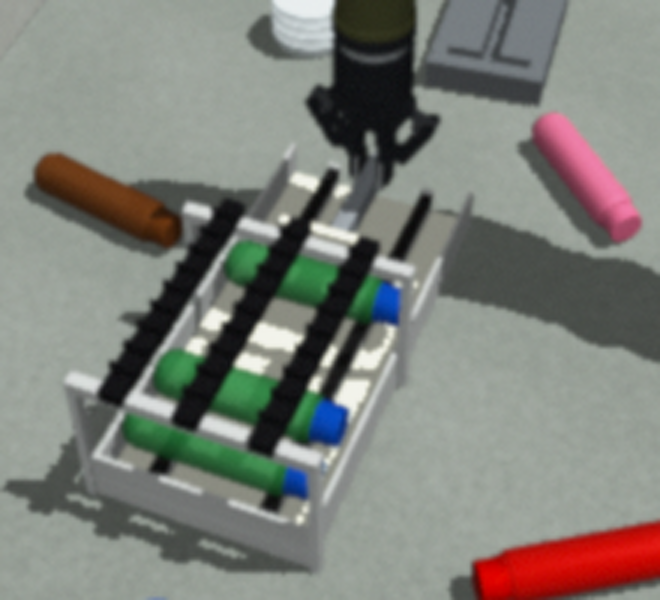

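Call:
send_rows(motion=[[0, 0, 0, 0, 0, -0.3, 255], [0, 0, 0, 0, 0, -0.7, 255], [0, 0, 0, 0, 0, -1.2, 255], [0, 0, 0, 0, 0, -1.7, 255], [0, 0, 0, 0, 0, -2.2, 255], [0, 0, 0, 0, 0, -2.7, 255], [0, 0, 0, 0, 0, -3.2, 255], [0, 0, 0, 0, 0, -3.6, 255], [0, 0, 0, 0, 0, -4.0, 255], [0, 0, 0, 0, 0, -4.4, 255], [0, 0, 0, 0, 0, -4.8, 255], [0, 0, 0, 0, 0, -5.1, 255]])

```text
time_s: 18.75
eef_pos: [528.3, 5.9, 28.7]
tool_rot: [1.277, 1.164, -1.277]
ft_force: [0.2, 0.7, -1.9]
width: 16.0
```

```bash
python3 st.py 14
```

```text
18.75 15.966453436751525 [ 0.25  0.72 -1.91] [528.3   5.9  28.7]
blade front 5.304172750571794 0.03431816783990094
```

View pics/top14.png

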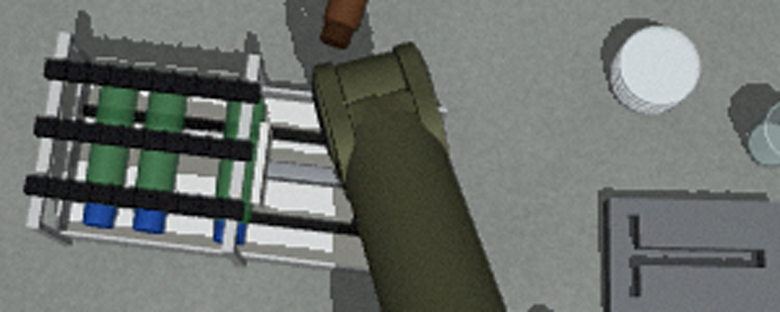

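View pics/s14.png

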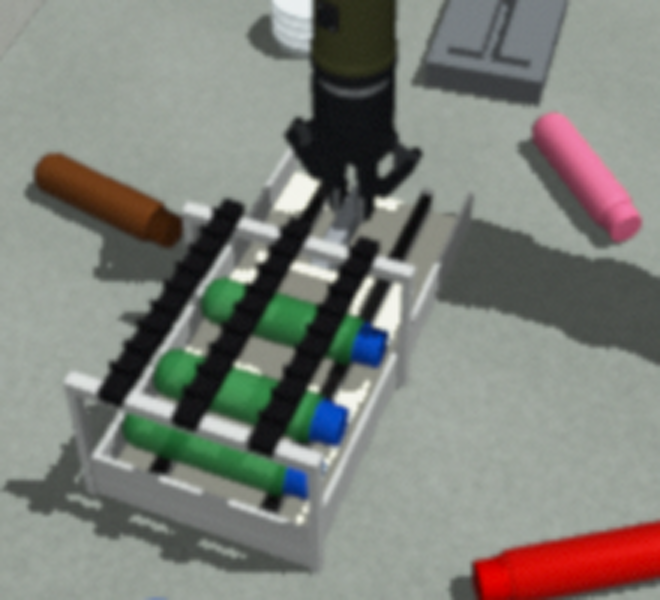

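Call:
send_rows(motion=[[0, 0, 0, 0, 0, -0.2, 255], [0, 0, 0, 0, 0, -0.5, 255], [0, 0, 0, 0, 0, -0.8, 255], [0, 0, 0, 0, 0, -1.1, 255], [0, 0, 0, 0, 0, -1.4, 255], [0, 0, 0, 0, 0, -1.7, 255], [0, 0, 0, 0, 0, -1.95, 255], [0, 0, 0, 0, 0, -2.2, 255], [0, 0, 0, 0, 0, -2.2, 255]])

```text
time_s: 19.75
eef_pos: [530.3, 27.9, 28.7]
tool_rot: [1.277, 1.164, -1.276]
ft_force: [0.3, -0.7, -1.3]
width: 16.1
```

```bash
python3 st.py 15; python3 - <<'E'
from h import *
c=cam("side");q=np.load('rack.npy')
for x,z in [(48,52),(60,50),(116,50),(172,50)]:
  for y in (86,-86):
    u=np.array([np.cos(q[2]),np.sin(q[2])]);p=q[:2]+x*u+y*np.array([-u[1],u[0]])
    print(x,y,((proj(c,[*p,z])-[200,180])*3).round())
E
```

```text
19.75 16.120134639887866 [ 0.3  -0.68 -1.25] [530.3  27.9  28.7]
blade front 27.442219236424464 -0.024820540202071584
48 86 [[376. 365.]]
48 -86 [[196. 311.]]
60 86 [[371. 377.]]
60 -86 [[190. 322.]]
116 86 [[347. 427.]]
116 -86 [[162. 368.]]
172 86 [[322. 480.]]
172 -86 [[131. 417.]]
```

View pics/s15.png

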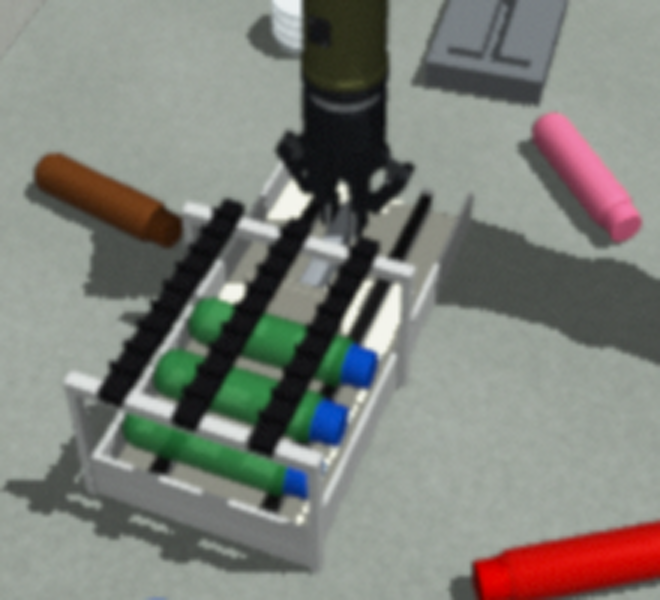

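View pics/top15.png

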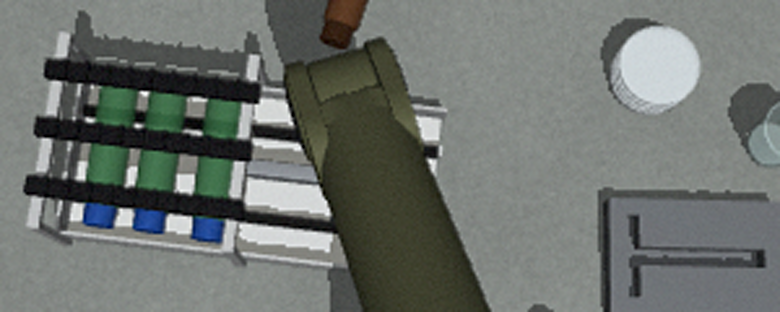

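Call:
send_rows(motion=[[0, 0, 0, 0, 0, -0.15, 255], [0, 0, 0, 0, 0, -0.3, 255], [0, 0, 0, 0, 0, -0.3, 255], [0, 0, 0, 0, 0, -0.3, 255]])

```text
time_s: 20.25
eef_pos: [530.6, 30.4, 28.7]
tool_rot: [1.277, 1.164, -1.277]
ft_force: [0.3, -0.8, -1.9]
width: 16.1
```

```bash
python3 st.py 16; python3 - <<'E'
from h import *
im=capture("top")[:,:,::-1]; cv2.imwrite("pics/t16z.png",cv2.resize(im[165:265,185:295],None,fx=6,fy=6,interpolation=2))
c=cam("top");q=np.load('rack.npy')
for x,z in [(48,52),(60,50),(116,50),(172,50)]:
  for y in (86,50,-50,-86):
    u=np.array([np.cos(q[2]),np.sin(q[2])]);p=q[:2]+x*u+y*np.array([-u[1],u[0]])
    print(x,y,((proj(c,[*p,z])-[185,165])*6).round())
E
```

```text
20.25 16.102117705276566 [ 0.31 -0.82 -1.87] [530.6  30.4  28.7]
blade front 29.925735357054492 -0.06869131043371013
48 86 [[448. 527.]]
48 50 [[458. 454.]]
48 -50 [[486. 252.]]
48 -86 [[496. 181.]]
60 86 [[424. 525.]]
60 50 [[434. 451.]]
60 -50 [[462. 250.]]
60 -86 [[472. 179.]]
116 86 [[308. 512.]]
116 50 [[319. 438.]]
116 -50 [[348. 237.]]
116 -86 [[359. 166.]]
172 86 [[193. 498.]]
172 50 [[204. 425.]]
172 -50 [[235. 225.]]
172 -86 [[246. 154.]]
```

View pics/t16z.png

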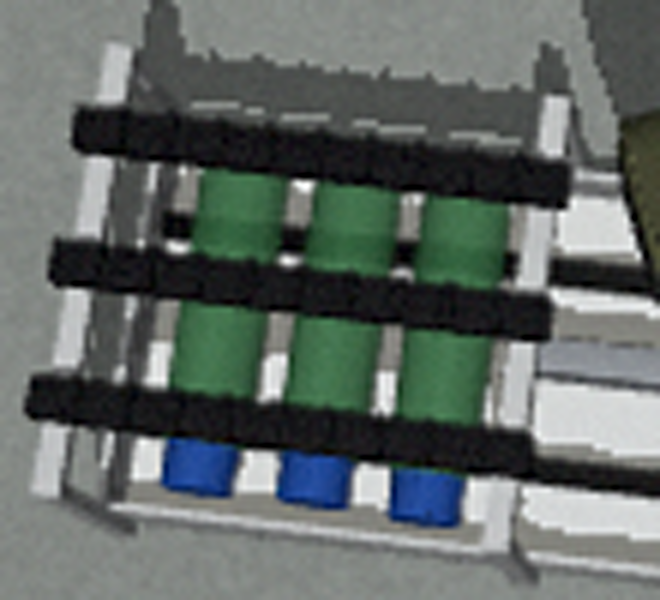

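View pics/s16.png

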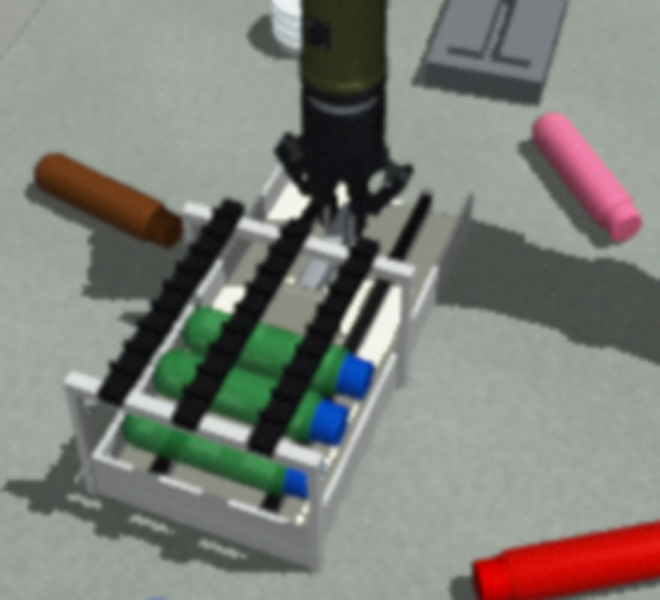

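Call:
send_rows(motion=[[0, 0, 0, 0, 0, 0.5, 255], [0, 0, 0, 0, 0, 2, 255], [0, 0, 0, 0, 0, 5, 255], [0, 0, 0, 0, 0, 9, 255], [0, 0, 0, 0, 0, 13, 255], [0, 0, 0, 0, 0, 17, 255], [0, 0, 0, 0, 0, 21, 255], [0, 0, 0, 0, 0, 25, 255], [0, 0, 0, 0, 0, 27, 255], [0, 0, 0, 0, 0, 27, 255], [0, 0, 0, -3, 0, 27, 255], [0, 0, 0, -6, 0, 27, 255]])

```text
time_s: 21.6
eef_pos: [504.8, -237.3, 88.4]
tool_rot: [1.277, 1.168, -1.277]
ft_force: [0.1, -0.1, -0.8]
width: 16.1
```

Call:
send_rows(motion=[[0, 0, 0, 0, 2.5, -0.8, 255], [0, 0, 0, 0, 6, -2, 255], [0, 0, 0, 0, 10, -3.4, 255], [0, 0, 0, 0, 14, -4.7, 255], [0, 0, 0, 0, 17, -5.7, 255], [0, 0, 0, 0, 17.8, -6, 255], [0, 0, 0, 0, 17.8, -6, 255], [0, 0, 0, 3, 17.8, -6, 255], [0, 0, 0, 6, 17.8, -6, 255], [0, 0, 0, 7.5, 17.8, -6, 255], [0, 0, 0, 8, 17.8, -6, 255], [0, 0, 0, 8, 17.8, -6, 255]])

```text
time_s: 22.8
eef_pos: [687.8, -195.6, 8.7]
tool_rot: [1.277, 1.164, -1.278]
ft_force: [2.1, -0.8, -0.7]
width: 15.8
```

```bash
python3 - <<'E'
from h import *
o=arm.get_obs();im=capture("wrist");cv2.imwrite("pics/w17.png",im[:,:,::-1])
im=capture("side");cv2.imwrite("pics/s17.png",cv2.resize(im[130:400,200:500,::-1],None,fx=2.2,fy=2.2))
print(o['time_s'],o['width'],o['ft_force'],o['eef_pos'],abs(o['dq']).max(),o['tool_rot'])
E
```

```text
22.8 15.77797683105601 [ 2.14970724 -0.79414188 -0.68977849] [ 687.75245517 -195.64221676    8.69987032] 0.030796055723470894 [ 1.27696123  1.16425604 -1.27808288]
```

View pics/s17.png

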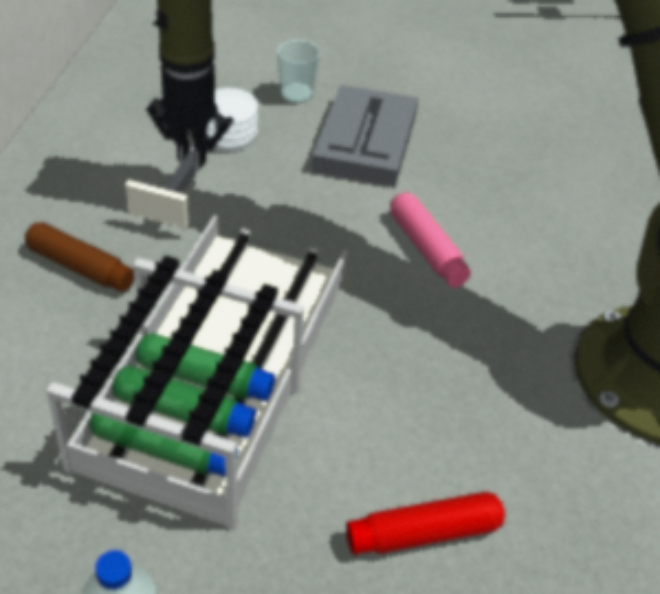

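View pics/w17.png

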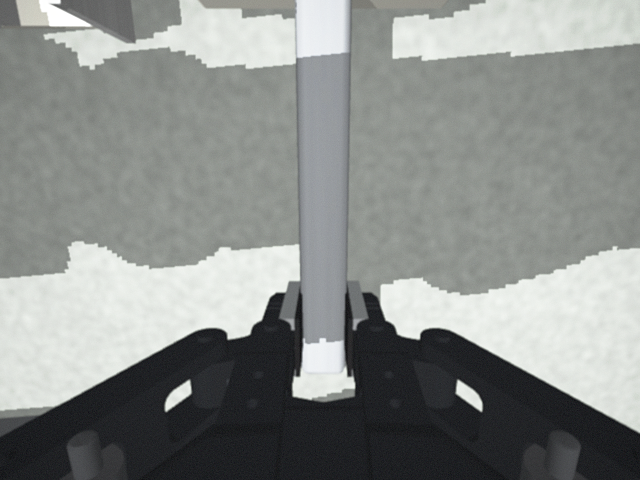

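Call:
send_rows(motion=[[0, 0, 0, 0.8, 0, 0, 255], [0, 0, 0, 1.4, 0, 0, 255], [0, 0, 0, 1.7, 0, 0, 255], [0, 0, 0, 1.9, 0, 0, 255], [0, 0, 0, 1.95, 0, 0, 255], [0, 0, 0, 1.95, 0, 0, 255]])

```text
time_s: 23.5
eef_pos: [688.5, -195.1, -10.8]
tool_rot: [1.277, 1.164, -1.277]
ft_force: [-1.4, 0.3, -1.0]
width: 16.1
```

Call:
send_rows(motion=[[0, 0, 0, 0.1, 0, 0, 255], [0, 0, 0, 0.15, 0, 0, 255], [0, 0, 0, 0.15, 0, 0, 255]])

```text
time_s: 23.8
eef_pos: [688.7, -195.2, -10.9]
tool_rot: [1.277, 1.163, -1.277]
ft_force: [-3.6, 0.4, 5.9]
width: 16.4
```

Contact with the bench (5.9 N). I'll release and lift away.

Call:
send_rows(motion=[[0, 0, 0, 0, 0, 0, 100], [0, 0, 0, 0, 0, 0, 0], [0, 0, 0, 0, 0, 0, 0], [0, 0, 0, 0, 0, 0, 0], [0, 0, 0, 0, 0, 0, 0], [0, 0, 0, -2, 0, 0, 0], [0, 0, 0, -6, 0, 0, 0], [0, 0, 0, -11, 0, 0, 0], [0, 0, 0, -16, 0, 0, 0], [0, 0, 0, -20, 0, 0, 0], [0, 0, 0, -20, 0, 0, 0], [0, 0, 0, -20, 0, 0, 0]])

```text
time_s: 25.0
eef_pos: [689.4, -195.1, 190.8]
tool_rot: [1.278, 1.16, -1.274]
ft_force: [0.3, -0.5, -0.4]
width: 85.3
```

```bash
python3 - <<'E'
from h import *
o=arm.get_obs();im=capture("wrist");cv2.imwrite("pics/w18.png",im[:,:,::-1])
im=capture("side");cv2.imwrite("pics/s18.png",cv2.resize(im[130:400,200:500,::-1],None,fx=2.2,fy=2.2))
im=capture("top")[:,:,::-1]; cv2.imwrite("pics/t18z.png",cv2.resize(im[110:270,185:460],None,fx=2.8,fy=2.8,interpolation=2))
print(o['time_s'],o['width'],o['ft_force'],o['eef_pos'],abs(o['dq']).max())
E
```

```text
25.0 85.27213618349307 [ 0.28485146 -0.4993513  -0.42985438] [ 689.39400304 -195.06857639  190.82930801] 0.053560954328361714
```

View pics/s18.png

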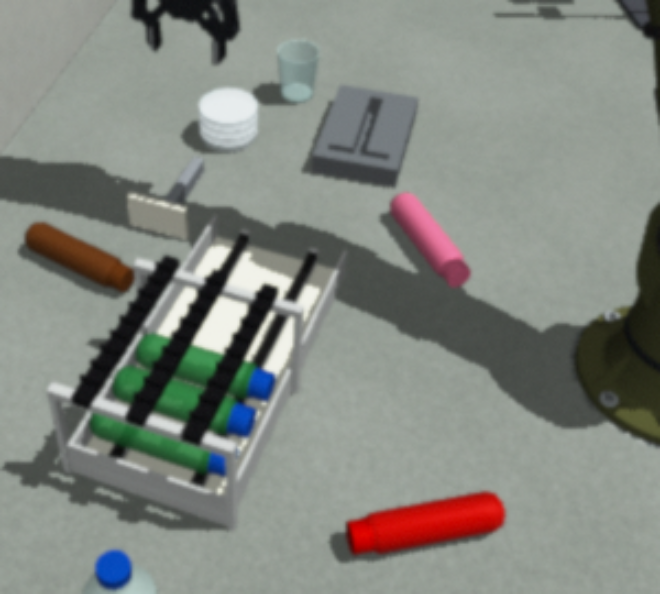

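View pics/t18z.png

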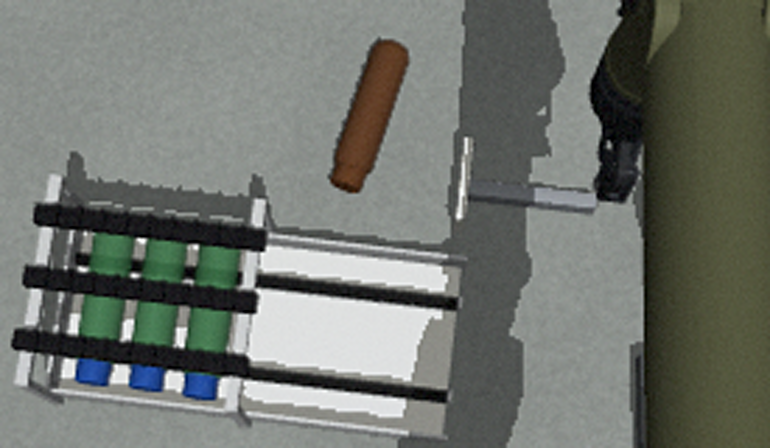

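View pics/w18.png

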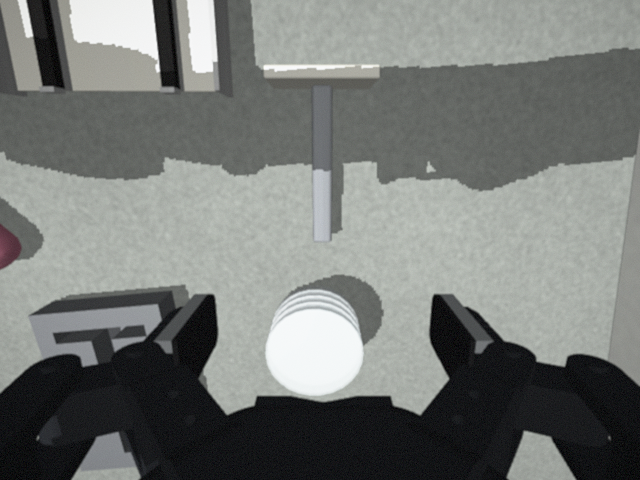

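The pusher lies flat and clear of tray and rack. The tube shows evenly spaced with the stored tubes (caps at columns 92, 147 and 200 in the crop), and the gripper is clear. I'm handing in.

```bash
python3 -c "
from cell import arm
print(arm.job_done(), arm.get_obs()['time_s'])"
```

```text
the job is handed in; nothing more can be done
the job is handed in; nothing more can be done
```

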